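# Key the inspection carrier into its stand

### The arm

A 7-joint arm with a two-finger parallel gripper is mounted at the origin on the work surface. World frame = base frame: x ahead of the robot, y to its left, z up, the work surface at z = 0. Lengths are in mm, angles in rad, forces in N, time in s.
With the tool pointing down it reaches from about 425 to 875 mm from the base axis. Payload 8.4 kg.
Tool frame: the origin (TCP) lies at the very end of the fingers, on their centre line; the grasp point (between the pads) lies 19 mm behind it; z points along the fingers, y is the line along which they close (so a half turn about z gives the same grasp; the last joint's range is limited). The gripper opens to 85 mm and grips with 20 to 120 N. Pads are 22 mm wide; open, the fingers measure 114 mm over their backs; the gripper's body (76 mm by 85 mm) begins 54 mm behind the grasp point. The pads swing forward as they close: fully open they stand 13 mm farther back than shut.
Start: joints at [-1.268, 0.333, 0.04, 1.465, -0.013, 1.343, -0.059], TCP at [254.197, 598.202, 197.508] pointing down, gripper open.
Joint ranges: [-2.58, 2.58], [-0.38, 2.09], [-1.3, 1.39], [0.25, 2.4], [-1.5, 4.64], [0.08, 2.09], [-2.65, 2.65]. Speed limits (rad/s): [2.22, 2.22, 2.79, 2.79, 3.14, 3.14, 3.14].

### API

Orientations are given as a rotation vector (axis times angle).
In Python, from cell import * gives the robot as it stands.
- The arm moves only by the tool drive_tool, never from a script. Its argument "commands" is one flat list of numbers, 7 for each row, row after row: the shift along the world's x, y, z in mm, then the turn, a rotation vector about the world's x, y, z in rad, then the opening in per cent of the stroke, from 0 (shut) to 100 (fully open). In form: [x, y, z, ax, ay, az, grip, x, y, z, ax, ay, az, grip, ...]. A call has 1 to 12 rows; each row shifts and turns the commanded pose from where the row before left it; what a row does not reach is not made up. A row lasts 1/12 s, in which the tool goes at most 41.7 mm and 7.16 degrees, less where a joint would pass 70% of its speed; a pose out of reach is approached as far as the arm can. A call is refused whole if a number of a shift passes 41.7 or a number of a turn 0.125, either way. A call with a gripper value outside its range is refused whole. The fingers move at their own pace and stop on an object; "grip_force" is the grip in N (left out, the last holds). Time passes only in rows, so rows that do not move let the fingers close. It gives the time, the measured TCP pose, the force, the opening and the grip force at its end, in the units of the state.
- get_obs(): the state, without advancing time (a new reading comes with each control period).
- get_image(name): name is "side" or "top" or "wrist"; returns the picture (384x512x3 uint8, red, green, blue); there is no depth.
- calibration(name): a dict with "fov_y" (degrees; the focal length in pixels is half the picture's height over the tangent of half this angle, whatever the lens; pixels are square), "cx", "cy" (the principal point, pixels), "R" (3x3) and "t" (3): a world point X has camera coordinates R X + t; the wrist camera has in their place "mount" (4x4, takes a point from camera to tool coordinates, whose origin is the TCP and whose axes are the flange's). Camera axes: x right, y down, z forward; pixel columns grow to the right and rows downward; lengths in mm; the calibration is good to about 2 mm. The wrist camera is an equidistant fisheye: a pixel r from the principal point sees the ray r / f radians off the axis. A picture is of the moment at which its call begins: read the wrist's pose just before it. calibration takes no time and is no camera call.
- job_done(): hands the job in; it is judged then, once.
The state is a dict: "time_s": time; "q": joint angles; "qvel": joint speeds; "joint_efforts": joint torques, N m; "position": TCP position; "orientation": TCP orientation; "wrist_force": force on the tool from outside, world axes, zero at the start; "moment": the same for the moment, N m; "grip_width": opening from 0.0 (shut) to 1.0 (fully open); "finger_force": force on a finger pad.
Only numpy, scipy, OpenCV 4.12 (cv2) and the standard library are available. Lean on these libraries where they do the work, as an engineer would, in place of code of your own. Each camera call takes 0.05 s, during which the arm holds its last target. There are 200 camera calls.

### The job

Two round carriers of blue caps stand on the inspection bench. One of them was set on its stand askew and rides high on its hidden lugs: turn it clockwise (seen from above) by its bar handle, without lifting it out of the stand, until the lugs drop in and the disc lies fully home on the stand. Leave the other carrier, which is already home, as it is.

Things in the scene. Friction and masses are not known exactly. Their poses are not given: they have to be found in the camera images.
- carrier_grip (a point): Askew carrier (loose, 0.3-0.6 kg): centre of its black bar handle, 56 mm long (x), 14 wide (y), 28 tall, on an 18 mm neck over a white disc 110 mm across with a ring of blue caps. Cap tops 28 mm, disc underside 58 mm below this point. Two 12 mm lugs under the disc, in line with the bar, ride on the stand; a stem keeps it centred. Starts with the bar 30-63 deg anticlockwise of the stand's long side.
- stand: Its stand: grey block fixed to the bench, 150 mm long (x), 110 wide (y), 42 high; origin at the centre of its underside, z up. Hidden lug pockets lie on its x axis, 38 mm either side of a central bore. With the bar along x (either way round, within about 9 deg) the carrier sinks 12 mm by its weight or a light push: bar centre 112 mm above this origin at the start, 100 mm when home.
- other_grip (a point): The other carrier, of the same make, already home on a like stand of its own with its bar along that stand's long side: leave it alone. This point is the centre of its bar handle, axes as for the first.
There are look-alikes about, which are no part of the job. Leave any pink or purple look-alike of the part that bears carrier_grip alone.

How it is judged (in metres and radians):
At the end, for the whole second after the job is handed in: The askew carrier has dropped fully home: its disc lies flat on its stand (within 3 mm of home height, within 10 mm of the stand's centre, level within about 3 degrees), its bar along the stand's long side (within 15 degrees). The other carrier is within 10 mm of where it was (z of carrier_grip in the frame of stand between 0.09 and 0.103 m and horizontal distance between carrier_grip and stand below 0.01 m and angle between carrier_grip's own z axis and vertical below 0.06 rad and angle between the x axis of carrier_grip and the x axis of stand, either way round below 0.26 rad and distance of other_grip from where it was at the start of the episode below 0.01 m); the robot touches nothing.
It fails at once if the askew carrier is lifted more than 12 mm above the height it started at (z of carrier_grip in the frame of stand above 0.124 m).
It fails at once if the other carrier is displaced by more than 10 mm (distance of other_grip from where it was at the start of the episode above 0.01 m).
It also fails if it takes over 32 s, if anything falls off the work surface, if the arm or the gripper's body presses on something with over 40 N, if the wrist force passes 120 N, or if a joint passes its speed limit or range.

## Working session

There is one attempt and no reset: what is moved stays moved. The work goes in short steps, Python scripts to look and compute and a tool call to move; the robot and the scene stay as the last step left them, time stands still between calls to the robot, and variables do not carry over. Pictures are saved under pics/ and viewed, at most 10 in all, crops included, and the job is handed in when it is done.

Besides the shell and the picture viewer there is one more tool, called after ">>>" as name(argument=value, ...) on one line, values as JSON. drive_tool: Moves the arm, as the interface text tells. Its arguments: {"type":"object","properties":{"commands":{"type":"array"},"grip_force":{"type":"number"}},"required":["commands"]}

```bash
mkdir -p pics
python3 - <<'E'
from cell import *
import cv2,numpy as np
o=get_obs();print(o['time_s'],o['position'],o['orientation'],o['grip_width'])
for n in("side","top"):
    im=get_image(n);cv2.imwrite(f"pics/{n}0.png",im[...,::-1]);c=calibration(n);print(n,c)
print(calibration("wrist"))
E
```

```text
0.0 [254.04238918 597.75540793 196.6199713 ] [-6.26935766e-01 -3.07816771e+00  2.45568728e-03] 1.00131333653845
side {'fov_y': 50.20100439485063, 'cx': 247.2150225720895, 'cy': 195.69308245552008, 'R': array([[ 0.96756605, -0.25230016,  0.01267177],
       [-0.1742262 , -0.70279552, -0.68972726],
       [ 0.18292396,  0.66514892, -0.72395838]]), 't': array([-447.86422628,  233.18733636, 1001.4921682 ])}
top {'fov_y': 44.48869437698458, 'cx': 258.61652139745524, 'cy': 197.0625667018484, 'R': array([[-0.02672213, -0.99963796,  0.00314353],
       [-0.99231107,  0.02614584, -0.12097576],
       [ 0.12084977, -0.00635209, -0.99265048]]), 't': array([ 136.16243811,  476.29147268, 1076.06814721])}
{'fov_y': 65.70646984690485, 'cx': 253.39860796133965, 'cy': 192.09443292952832, 'mount': array([[ 8.59331723e-04, -9.59016973e-01, -2.83347324e-01,
         7.30952735e+01],
       [ 9.99999622e-01,  8.62072659e-04,  1.15014623e-04,
         4.75565786e-01],
       [ 1.33965005e-04, -2.83347316e-01,  9.59017352e-01,
        -1.76141509e+02],
       [ 0.00000000e+00,  0.00000000e+00,  0.00000000e+00,
         1.00000000e+00]])}
```

View pics/top0.png

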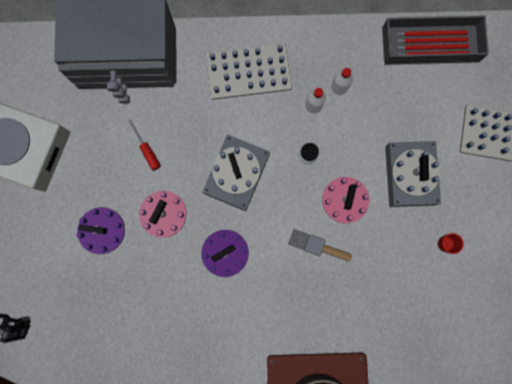

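View pics/side0.png

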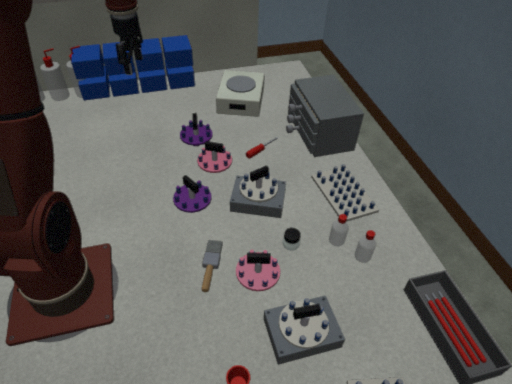

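Candidates in the top view: white-disc carriers on grey stands at (236,170) and (417,172). The pink (163,214), (346,200) and purple (101,230), (225,253) ones are look-alikes. The bar at (236,170) is turned about 43° anticlockwise of its stand's long side, so that is the askew one. The bar at (423,167) lies along its stand, so that carrier is home. I'll confirm with a crop and measure.

```bash
cat > h.py <<'E'
import cv2,numpy as np
from cell import *
from scipy.spatial.transform import Rotation as Rn
def cam(n,obs=None):
    c=calibration(n);f=192/np.tan(np.radians(c['fov_y']/2))
    if n=="wrist":
        T=np.eye(4);T[:3,:3]=Rn.from_rotvec(obs['orientation']).as_matrix();T[:3,3]=obs['position']
        M=T@c['mount'];R=M[:3,:3];p=M[:3,3]
    else: R=c['R'].T;p=-R@c['t']
    def ray(uv):
        d=(np.asarray(uv,float).reshape(-1,2)-[c['cx'],c['cy']])/f
        r=np.linalg.norm(d,axis=1,keepdims=True)
        if n=="wrist": v=np.hstack([d/np.maximum(r,1e-9)*np.sin(r),np.cos(r)])
        else: v=np.hstack([d,np.ones_like(r)])
        v=v@R.T; return p,v/np.linalg.norm(v,axis=1,keepdims=True)
    return ray
def plane(ray,uv,z):
    p,v=ray(uv);return p+v*((z-p[2])/v[:,2:])
def tri(r1,u1,r2,u2):
    p,a=r1(u1);q,b=r2(u2);a=a[0];b=b[0]
    s=np.linalg.lstsq(np.c_[a,-b],q-p,rcond=None)[0]
    A=p+s[0]*a;B=q+s[1]*b;return (A+B)/2,np.linalg.norm(A-B)
def blob(m,near):
    n,l,st,ce=cv2.connectedComponentsWithStats(m.astype(np.uint8))
    k=[i for i in range(1,n) if st[i,4]>30];i=min(k,key=lambda i:np.hypot(*(ce[i]-near)))
    return ce[i],l==i
def axis(pts):
    vx,vy,_,_=cv2.fitLine(np.float32(pts[:,:2]),cv2.DIST_L2,0,.01,.01).ravel();return np.degrees(np.arctan2(vy,vx))%180
E
python3 - <<'E'
from h import *
S=cv2.imread("pics/side0.png");T=cv2.imread("pics/top0.png")
rs,rt=cam("side"),cam("top")
for nm,ut,us in(("A",(235,166),(260,173)),("B",(423,167),(307,311))):
    ct,mt=blob(T.max(2)<45,ut);cs,ms=blob(S.max(2)<45,us)
    X,e=tri(rt,ct,rs,cs);print(nm,ct,mt.sum(),cs,ms.sum(),X.round(1),e.round(1))
    bp=plane(rt,np.argwhere(mt)[:,::-1],X[2]);print(" bar ang",axis(bp))
    hsv=cv2.cvtColor(T,cv2.COLOR_BGR2HSV)
    g=cv2.inRange(T,(60,50,45),(150,120,115))>0
    b,gg,r=[T[...,i].astype(int) for i in range(3)]
    g=(b-r>6)&(T.max(2)<150)
    g=cv2.morphologyEx(g.astype(np.uint8),cv2.MORPH_OPEN,np.ones((3,3)))
    _,m=blob(g,ut)
    h=cv2.convexHull(np.argwhere(m)[:,::-1].astype(np.int32)).reshape(-1,2)
    P=plane(rt,h,42);R=cv2.minAreaRect(np.float32(P[:,:2]));c=cv2.boxPoints(R)
    d=c[1]-c[0];d2=c[2]-c[1];L=d if np.hypot(*d)>np.hypot(*d2) else d2
    print(" stand",R,"long ang",np.degrees(np.arctan2(L[1],L[0]))%180)
c=T[120:225,190:460];cv2.imwrite("pics/crop.png",cv2.resize(c,(790,307),interpolation=cv2.INTER_CUBIC))
E
```

```text
A [234.52631579 165.33333333] 114 [259.05660377 173.54716981] 159 [541.  174.9 112.2] 0.1
 bar ang 17.417099
 stand ((585.4567260742188, 155.22715759277344), (111.54476928710938, 56.78190994262695), 69.70631408691406) long ang 69.70629
B [423.47979798 167.66666667] 198 [306.49056604 311.35849057] 265 [ 527.1 -243.7   99.9] 0.0
 bar ang 174.4115
 stand ((545.3560791015625, -293.61883544921875), (17.003419876098633, 14.314023971557617), 88.50234985351562) long ang 88.50216
```

View pics/crop.png

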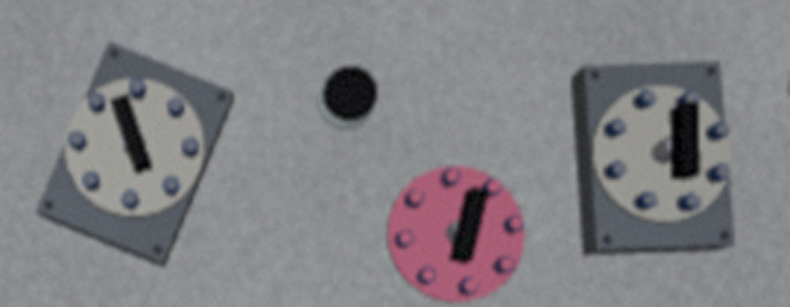

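The left carrier, full-image (236,170), is the askew one: its bar is crossed to the stand and its height is 112 mm, against 100 mm for the other. Its bar is at about 17° and the stand's long side at about -22°. I'm moving above it with the fingers turned to close across the bar.

>>> drive_tool(commands=[20,-30,3,0,0,0.05,100,20,-30,3,0,0,0.05,100,20,-30,3,0,0,0.05,100,20,-30,3,0,0,0.05,100,20,-30,3,0,0,0.05,100,20,-30,3,0,0,0.05,100,20,-30,3,0,0,0.05,100,20,-30,3,0,0,0.05,100,20,-30,3,0,0,0.05,100,20,-30,3,0,0,0.05,100,20,-30,3,0,0,0.05,100,20,-30,3,0,0,0.05,100])

```text
time_s: 1.1
position: [494.7, 236.4, 233.5]
orientation: [0.315, -3.125, 0.0]
wrist_force: [-0.1, 1.5, -0.1]
grip_width: 1.004
finger_force: 0.0
```

>>> drive_tool(commands=[20,-30,3,0,0,0.05,100,20,-30,3,0,0,0.05,100,7,-4,2,0,0,0,100,0,0,0,0,0,0,100,0,0,0,0,0,0,100])

```text
time_s: 1.52
position: [541.0, 174.3, 241.1]
orientation: [0.465, -3.106, 0.0]
wrist_force: [-0.4, 0.5, 0.3]
grip_width: 1.001
finger_force: 0.0
```

Run:
```python
from h import *
o=get_obs();im=get_image("wrist");cv2.imwrite("pics/w1.png",im[...,::-1]);np.save("o1.npy",o,allow_pickle=True)
print(o['time_s'],o['position'],o['orientation'],o['q'])
```

```text
1.5167 [541.01658326 174.30752225 241.09008298] [ 4.64585230e-01 -3.10627268e+00  2.70347467e-05] [-0.67685134  0.14596866  0.32370534  1.61654196 -0.04721508  1.38752134
  1.52001237]
```

View pics/w1.png

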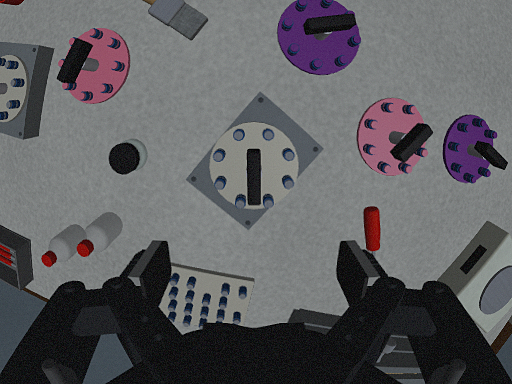

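The wrist view shows the askew carrier's bar upright at about (254,177) and the stand corners near (260,92), (323,150), (248,229) and (186,179).

Run:
```python
from h import *
o=np.load("o1.npy",allow_pickle=True).item();W=cv2.imread("pics/w1.png");r=cam("wrist",o);rt=cam("top")
c,m=blob(W.max(2)<50,(254,177));print(c,m.sum())
X,e=tri(r,c,rt,(234.5,165.3));print("bar w+top",X.round(1),e)
P=plane(r,np.argwhere(m)[:,::-1],120);print("bar",P.mean(0).round(1),axis(P))
R=cv2.minAreaRect(np.float32(P[:,:2]));print(R)
k=plane(r,[(260,92),(323,150),(248,229),(186,179)],42);print("wrist corners",k.round(0).tolist(),k.mean(0).round(1))
kt=plane(rt,[(227.6,134.4),(269.6,152.5),(246.4,210.6),(203.7,192.5)],42);print("top corners",kt.round(0).tolist(),kt.mean(0).round(1))
for q in(k,kt):
    s=[q[(i+1)%4]-q[i] for i in range(4)];print([(np.hypot(*v[:2]).round(0),(np.degrees(np.arctan2(v[1],v[0]))%180).round(1)) for v in s])
```

```text
[253.47361299 176.34506089] 739
bar w+top [540.3 175.1 115.3] 0.5673633640267528
bar [539.3 175.  120. ] 18.268227
((539.82421875, 175.17091369628906), (58.394927978515625, 13.472014427185059), 17.39852523803711)
wrist corners [[451.0, 157.0, 42.0], [496.0, 256.0, 42.0], [630.0, 195.0, 42.0], [586.0, 96.0, 42.0]] [540.8 176.   42. ]
top corners [[629.0, 193.0, 42.0], [583.0, 95.0, 42.0], [447.0, 153.0, 42.0], [492.0, 251.0, 42.0]] [537.9 172.9  42. ]
[(np.float64(109.0), np.float64(65.5)), (np.float64(147.0), np.float64(155.4)), (np.float64(108.0), np.float64(66.1)), (np.float64(148.0), np.float64(155.9))]
[(np.float64(108.0), np.float64(64.8)), (np.float64(148.0), np.float64(156.9)), (np.float64(108.0), np.float64(65.5)), (np.float64(149.0), np.float64(157.0))]
```

>>> drive_tool(commands=[-1,1,-20,0,0,0,100,0,0,-20,0,0,0,100,0,0,-20,0,0,0,70,0,0,-20,0,0,0,60,0,0,-20,0,0,0,60,0,0,-20,0,0,0,60,0,0,-15,0,0,0,60,0,0,-11,0,0,0,60,0,0,0,0,0,0,60], grip_force=25)

```text
time_s: 2.32
position: [537.9, 176.1, 93.0]
orientation: [0.469, -3.102, 0.001]
wrist_force: [-0.1, 0.3, -0.0]
grip_width: 0.603
finger_force: 0.0
```

>>> drive_tool(commands=[0,0,0,0,0,0,0,0,0,0,0,0,0,0,0,0,0,0,0,0,0,0,0,0,0,0,0,0,0,0,0,0,0,0,0,0,0,0,0,0,0,0], grip_force=25)

```text
time_s: 2.82
position: [540.4, 175.3, 96.0]
orientation: [-0.466, 3.106, 0.0]
wrist_force: [-0.4, 1.0, -0.3]
grip_width: -0.004
finger_force: 0.0
```

The fingers shut on nothing, so I need to look.

Run:
```python
from h import *
o=get_obs();print(o['position'],o['grip_width'],o['finger_force'])
a=get_image("wrist");b=get_image("top");c=get_image("side")
cv2.imwrite("pics/t2.png",b[...,::-1]);cv2.imwrite("pics/s2.png",c[...,::-1])
f=lambda x:cv2.resize(x,(400,300),interpolation=cv2.INTER_AREA)
m=np.vstack([np.hstack([f(a),cv2.resize(b[110:230,160:320],(400,300))]),np.hstack([cv2.resize(c[110:230,180:340],(400,300)),f(c)])])
cv2.imwrite("pics/m2.png",m[...,::-1])
```

```text
[540.42980194 175.2584454   95.950579  ] -0.003822778012644574 0.0
```

View pics/m2.png

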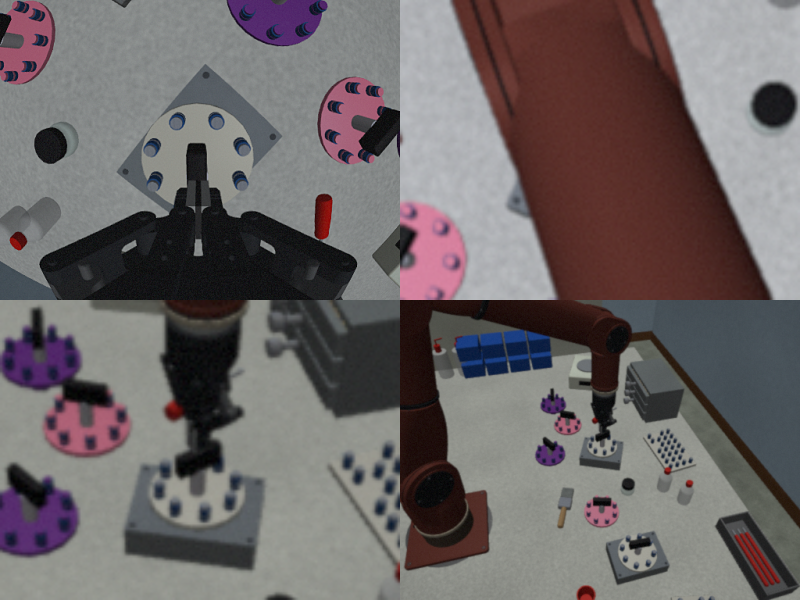

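The small mosaic is ambiguous: the fingers may be on the bar. I'll take an enlarged crop.

Run:
```python
from h import *
o=get_obs();a=get_image("wrist");cv2.imwrite("pics/w2.png",a[...,::-1])
c=cv2.imread("pics/s2.png")[130:230,210:310]
A=cv2.resize(a[150:300,178:328,::-1],(400,400),interpolation=cv2.INTER_CUBIC);C=cv2.resize(c,(400,400),interpolation=cv2.INTER_CUBIC)
m=np.hstack([A,C]);m=(255*(m/255.)**.5).astype(np.uint8);cv2.imwrite("pics/m3.png",m)
```

```text
(no output)
```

View pics/m3.png

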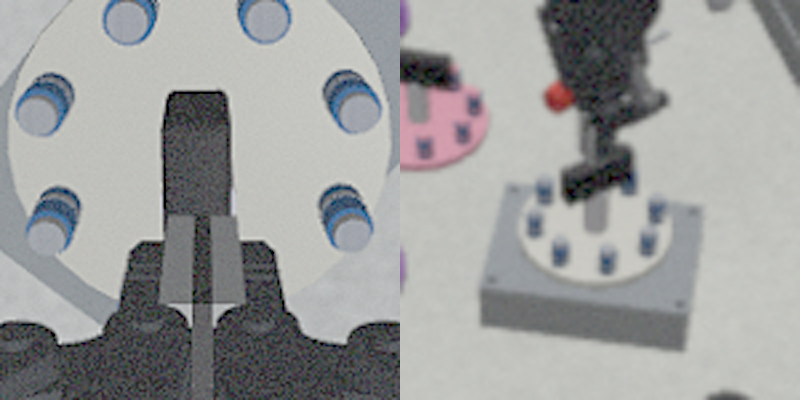

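The picture shows pad tips at full-image (255,231), resting just over the bar's top face rather than beside it. Casting that ray at the pad edge puts the tips about 35 mm behind the reported TCP, at z≈131. The open-finger view in w1 gives about the same. So the real fingertips sit about 35 mm higher than reported and the fingers closed above the bar. I'll open, go down another 33 mm while watching the force, and close again.

>>> drive_tool(commands=[0,0,4,0,0,0,60,0,0,0,0,0,0,60,0,0,0,0,0,0,60,0,0,0,0,0,0,60,0,0,-8,0,0,0,60,0,0,-8,0,0,0,60,0,0,-8,0,0,0,60,0,0,-8,0,0,0,60,0,0,-5,0,0,0,60,0,0,0,0,0,0,60])

```text
time_s: 3.85
position: [539.2, 174.8, 60.7]
orientation: [0.466, -3.104, 0.001]
wrist_force: [0.4, 0.1, -0.6]
grip_width: 0.6
finger_force: 0.0
```

>>> drive_tool(commands=[0,0,0,0,0,0,0,0,0,0,0,0,0,0,0,0,0,0,0,0,0,0,0,0,0,0,0,0,0,0,0,0,0,0,0,0,0,0,0,0,0,0], grip_force=25)

```text
time_s: 4.35
position: [540.6, 175.2, 63.0]
orientation: [-0.466, 3.106, 0.0]
wrist_force: [-0.5, -1.2, 3.5]
grip_width: 0.18
finger_force: 24.5
```

The fingers now hold the bar: 15 mm opening, 24.5 N. Turning clockwise 41°.

>>> drive_tool(commands=[0,0,0,0,0,-0.06,0,0,0,0,0,0,-0.06,0,0,0,0,0,0,-0.06,0,0,0,0,0,0,-0.06,0,0,0,0,0,0,-0.06,0,0,0,0,0,0,-0.06,0,0,0,0,0,0,-0.06,0,0,0,0,0,0,-0.06,0,0,0,0,0,0,-0.06,0,0,0,0,0,0,-0.06,0,0,0,0,0,0,-0.06,0,0,0,0,0,0,-0.06,0])

```text
time_s: 5.35
position: [539.4, 175.1, 61.7]
orientation: [-0.662, -3.07, 0.001]
wrist_force: [1.0, 0.3, -5.6]
grip_width: 0.179
finger_force: 24.4
```

>>> drive_tool(commands=[0,0,0,0,0,0,0,0,0,-2,0,0,0,0,0,0,-2,0,0,0,0,0,0,0,0,0,0,0])

```text
time_s: 5.68
position: [539.6, 175.1, 57.7]
orientation: [-0.655, -3.071, 0.001]
wrist_force: [-0.4, -0.3, -5.0]
grip_width: 0.178
finger_force: 24.4
```

The force is -5 N, the carrier's weight hanging with no resistance at 4 mm down, so the lugs are in the pockets. Continuing down.

>>> drive_tool(commands=[0,0,-2,0,0,0,0,0,0,-2,0,0,0,0,0,0,-2,0,0,0,0,0,0,-1,0,0,0,0,0,0,0,0,0,0,0])

```text
time_s: 6.1
position: [540.1, 174.9, 51.3]
orientation: [-0.658, -3.072, 0.001]
wrist_force: [-0.3, -0.7, -3.4]
grip_width: 0.182
finger_force: 24.7
```

>>> drive_tool(commands=[0,0,-1,0,0,0,0,0,0,-1,0,0,0,0,0,0,0,0,0,0,0])

```text
time_s: 6.35
position: [540.4, 175.0, 50.8]
orientation: [-0.658, -3.072, -0.001]
wrist_force: [-6.5, -4.3, 9.6]
grip_width: 0.179
finger_force: 26.4
```

Contact came at 12 mm down, so it is seated. Releasing, then retreating straight up.

>>> drive_tool(commands=[0,0,0,0,0,0,25,0,0,0,0,0,0,45,0,0,0,0,0,0,60,0,0,0,0,0,0,60,0,0,0,0,0,0,60,0,0,10,0,0,0,60,0,0,15,0,0,0,60,0,0,20,0,0,0,60,0,0,30,0,0,0,60,0,0,30,0,0,0,60,0,0,30,0,0,0,60,0,0,30,0,0,0,60])

```text
time_s: 7.35
position: [540.1, 175.0, 216.9]
orientation: [0.658, 3.071, 0.001]
wrist_force: [0.4, 0.7, -0.1]
grip_width: 0.6
finger_force: 0.0
```

>>> drive_tool(commands=[-20,30,0,0,0,0,60,-20,30,0,0,0,0,60,-20,30,0,0,0,0,60,-20,30,0,0,0,0,60,-20,30,0,0,0,0,60,-20,30,0,0,0,0,60,-20,30,0,0,0,0,60,-20,30,0,0,0,0,60,0,0,0,0,0,0,60,0,0,0,0,0,0,60])

```text
time_s: 8.18
position: [378.5, 417.1, 214.9]
orientation: [-0.651, -3.073, -0.0]
wrist_force: [0.8, -0.8, -0.4]
grip_width: 0.601
finger_force: 0.0
```

Run:
```python
from h import *
o=get_obs();print(o['time_s'],o['position'],o['wrist_force'])
S=get_image("side")[...,::-1];T=get_image("top")[...,::-1]
rs,rt=cam("side"),cam("top")
for nm,ut,us in(("A",(235,166),(260,176)),("B",(423,167),(307,311))):
    ct,mt=blob(T.max(2)<45,ut);cs,ms=blob(S.max(2)<45,us)
    X,e=tri(rt,ct,rs,cs);bp=plane(rt,np.argwhere(mt)[:,::-1],X[2])
    print(nm,ct,mt.sum(),cs,ms.sum(),X.round(1),e.round(1),"ang",axis(bp))
m=np.hstack([cv2.resize(T[110:230,180:300],(400,400)),cv2.resize(S[130:230,210:310],(400,400))]);cv2.imwrite("pics/m4.png",m)
```

```text
8.1833 [378.45000718 417.06443442 214.92581924] [ 0.7763934  -0.84903721 -0.39007609]
A [234.83453237 166.66906475] 139 [258.44025157 176.49685535] 159 [539.8 174.8 101.3] 0.6 ang 157.61996
B [423.45128205 167.56923077] 195 [306.43346008 311.3460076 ] 263 [ 527.2 -243.6   99.9] 0.4 ang 174.35762
```

View pics/m4.png

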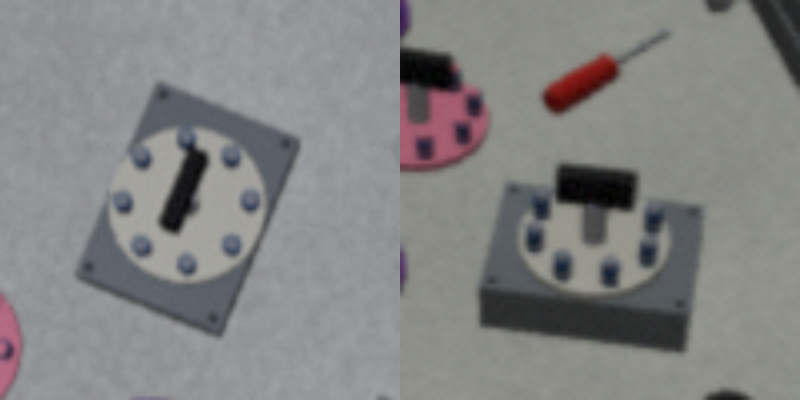

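The bar, at crop (183,190), now lies along the stand's long side, at 157.6° against about 156.5°. Its height is down from 112 to 101 mm and the disc is flat. The other carrier hasn't moved and the arm is clear of everything.

```bash
python3 -c "
from cell import *
print(job_done())"
```

```text
the job is handed in; nothing more can be done
None
```

The askew carrier was turned clockwise about 41° and dropped home: its bar is along the stand at about 101 mm, the other carrier hasn't moved, and the job is handed in; the hand-in call returned no verdict.

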